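# Switch the bench power box over from polishing to soldering

## Task

Switch the bench power box over from polishing to soldering: put both ball-topped toggles fully on (leaning to the side of the dark rib) and both flat paddle toggles fully off (leaning away from the rib), without disturbing the plain pin toggles or the loose things lying about. Only when the toggles stand right, pull the sprung selector knob up, turn it anticlockwise to its other notch, let it snap fully down there, and let go.

Things in the scene. Friction and masses are not known exactly. Their poses are not given: they have to be found in the camera images.
- power_box: grey power box fixed to the bench, 96 x 300 x 50 mm. Origin: centre of its underside; x to the side where a dark rib on the top marks ON (to the right), y along the row, away from the robot, z up. Seven shuffled toggles at x = 0, 26 mm apart, from y = +115 to -41 mm, pivots at z = 55, tips up to z = 93; knob at y = -112 mm. Clutter up to 145 mm tall lies round it; a tall lamp at its right.
- ball_a (a joint): toggle with a steel ball, 15 mm across, on a 5.6 mm stem, its top 38 mm above the pivot. +0.40 on (leaning to the box's +x, the side of the dark rib; roughly the robot's right), -0.40 off (leaning to -x); turns about the box's y axis. A detent snaps it to the nearer end unless dead centre; about 4 N at the tip carries it over. Off at the start.
- ball_a_tip (a point): point on that toggle, 30 mm up from its pivot (centre of the ball)
- pin_a_tip (a point): plain round steel pin toggle, 5.6 mm thick, its top 37 mm above its pivot: this point is 30 mm up from its pivot. Works like the others, on or off (rarely midway) at the start, to be left as it is
- paddle_a (a joint): toggle with a flat steel paddle, 15 mm wide along the row, 5 mm thick, 22 mm tall, its top 38 mm above the pivot. +0.40 on (leaning to the box's +x, the side of the dark rib; roughly the robot's right), -0.40 off (leaning to -x); turns about the box's y axis. A detent snaps it to the nearer end unless dead centre; about 4 N at the tip carries it over. On at the start.
- paddle_a_tip (a point): point on that toggle, 30 mm up from its pivot
- pin_b_tip (a point): plain round steel pin toggle, 5.6 mm thick, its top 37 mm above its pivot: this point is 30 mm up from its pivot. Works like the others, on or off (rarely midway) at the start, to be left as it is
- ball_b (a joint): toggle with a steel ball, 15 mm across, on a 5.6 mm stem, its top 38 mm above the pivot. +0.40 on (leaning to the box's +x, the side of the dark rib; roughly the robot's right), -0.40 off (leaning to -x); turns about the box's y axis. A detent snaps it to the nearer end unless dead centre; about 4 N at the tip carries it over. On, off or (rarely) midway at the start.
- ball_b_tip (a point): point on that toggle, 30 mm up from its pivot (centre of the ball)
- pin_c_tip (a point): plain round steel pin toggle, 5.6 mm thick, its top 37 mm above its pivot: this point is 30 mm up from its pivot. Works like the others, on or off (rarely midway) at the start, to be left as it is
- paddle_b (a joint): toggle with a flat steel paddle, 15 mm wide along the row, 5 mm thick, 22 mm tall, its top 38 mm above the pivot. +0.40 on (leaning to the box's +x, the side of the dark rib; roughly the robot's right), -0.40 off (leaning to -x); turns about the box's y axis. A detent snaps it to the nearer end unless dead centre; about 4 N at the tip carries it over. On, off or (rarely) midway at the start.
- paddle_b_tip (a point): point on that toggle, 30 mm up from its pivot
- selector (a joint): turn of the black selector knob (upright bar 46 mm long, 13 thick, 64 to 92 mm above the bench), anticlockwise seen from above. 0 at the start: pointer end (pale line, steel index pin under it) to the box's +x. Steel collar teeth leave two notches for the pin, at 0 and 1.05 rad (60 degrees), 0.06 rad play each; stops at -0.06 and 1.11. It turns only while lifted
- selector_lift (a joint): lift of that knob along z: 0 seated in a notch, 0.012 m fully pulled up; about 8.5 mm clears the teeth. A spring pulls it down with 4 N, 6.5 N at the top
- selector_grip (a point): on the knob's axis, in the middle of its bar, 81 mm above the bench when seated; x along the bar towards its pointer end
- pen_pot_b: bystander: heavy brown pot of pens that stays put, 60 x 60 x 143 mm; origin at the centre of its underside
- third_hand: bystander: heavy small stand with a clip arm on a round foot that stays put, 72 x 72 x 124 mm; origin at the centre of its underside
- flux_dish: bystander: loose wooden block with a shallow cup, 46 x 64 x 28 mm; origin at the centre of its underside
- mini_clamp0: bystander: loose small pin clamp, 15 x 42 x 26 mm; origin at the centre of its underside
- long_file: bystander: loose file with a wooden handle, 20 x 210 x 21 mm, along the ON side of the box; origin at the centre of its underside
- wax_tin: bystander: loose round wooden tin, 63 x 63 x 23 mm; origin at the centre of its underside

How it is judged:
By the outcome, as a careful person would: the job done as asked, in the order asked, and still so for the second after the job is handed in, with the robot touching nothing.
It also fails if it takes over 61 s, if anything falls off the work surface, if the arm or the gripper's body presses on something with over 40 N, if the wrist force passes 120 N, or if a joint passes its speed limit or range.

## Robot

A 6-joint arm with a two-finger parallel gripper is mounted at the origin on a cart in front of the work surface, level with it; the furniture and walls round the work are solid. World frame = base frame: x ahead of the robot, y to its left, z up, the work surface at z = 0. Lengths are in mm, angles in rad, forces in N, time in s.
With the tool pointing down it reaches from about 350 to 775 mm from the base axis. Payload 7.3 kg.
Tool frame: the origin (TCP) lies midway between the tips of the shut fingers; the grasp point (between the pads) lies 19 mm behind it (bot.grip_depth is the distance from the TCP to the grasp point, in mm); z points along the fingers, x is the direction in which the jaws open and shut, and the axes are right-handed (so a half turn about z gives the same grasp; the last joint's range is limited). The gripper opens to 92 mm and grips with 3 to 60 N. Pads are 19 mm wide; open, the fingers measure 130 mm over their backs; the gripper's body (75 mm by 190 mm) begins 47 mm behind the grasp point.
Start: joints at [-1.342, 0.342, 1.524, -0, 1.275, -0.146], TCP at [192.219, -488.566, 226.741] pointing down, gripper open.
Joint ranges: [-2.53, 2.53], [-0.77, 2.02], [0.04, 2.7], [-1, 4.14], [0.28, 2.66], [-3.11, 3.11]. Speed limits (rad/s): [2.57, 2.57, 3.14, 3.14, 3.14, 3.14].

## Interface

Orientations are given as [roll, pitch, yaw] about the fixed x, y, z axes, in that order (R = Rz(yaw) Ry(pitch) Rx(roll)).
In Python, from plant import bot gives the robot as it stands. The module is installed in compiled form; this text tells all that it offers.
- The arm moves only by the shell command python3 -m inch 'ROWS'. ROWS is JSON, a list that holds one entry, the list of rows, each a list of 7 numbers: the shift along the tool's x, y, z each as a share of 0.2 m, from -1 to 1, then the turn, a rotation vector about the tool's x, y, z each as a share of 45 degrees, from -1 to 1, then the closure, from -1 (fully open) to 1 (shut), so that 0 is half open. A call has exactly 10 rows; each row is the pose to reach, as a shift and turn from the pose commanded when the call began, along the tool's axes at that moment; what a row does not reach only later rows make up. A row lasts 1/8 s, in which the tool goes at most 62.5 mm and 10.7 degrees, less where a joint would pass 70% of its speed; a pose out of reach is approached as far as the arm can. A call with a number of a shift or a turn outside -1 to 1 is refused whole. A call with a gripper value outside its range is refused whole. The fingers move at their own pace and stop on an object; the grip force is fixed at half the most. Time passes only in rows, so rows that repeat a pose let the fingers close, or fill a call up. It gives the time, the measured TCP pose, the force and the opening at its end, in the units of the state.
- bot.get_obs(): the state, without advancing time (a new reading comes with each control period).
- bot.capture(name): name is "side" or "top"; returns the picture (400x640x3 uint8, red, green, blue); there is no depth.
- bot.camera_params(name): a dict with "fx", "fy", "cx", "cy" (pixels), "R" (3x3) and "t" (3): a world point X has camera coordinates R X + t. Camera axes: x right, y down, z forward; pixel columns grow to the right and rows downward; lengths in mm; the calibration is good to about 2 mm. A picture is of the moment at which its call begins. camera_params takes no time and is no camera call.
- bot.close_job(): hands the job in, once; it reports no verdict.
The state is a dict: "time": time; "joint_positions": joint angles; "dq": joint speeds; "tau": joint torques, N m; "tool_pos": TCP position; "tcp_rot": TCP orientation; "contact_force": force on the tool from outside, world axes, zero at the start; "moment": the same for the moment, N m; "grip_width": finger opening in mm.
Only numpy, scipy, OpenCV 4.12 (cv2) and the standard library are available. Lean on these libraries where they do the work, as an engineer would, in place of code of your own. Each camera call takes 0.05 s, during which the arm holds its last target.

## Working session

There is one attempt and no reset: what is moved stays moved. The work goes in short steps, Python scripts to look and compute and a shell command to move; the robot and the scene stay as the last step left them, time stands still between calls to the robot, and variables do not carry over. Pictures are saved under pics/ and viewed, and the job is handed in when it is done.

```bash
mkdir -p pics; python3 - <<'E'
from plant import bot
import cv2,json
o=bot.get_obs();print(o)
for n in("side","top"):
    im=bot.capture(n);cv2.imwrite(f"pics/{n}0.png",im[:,:,::-1]);p=bot.camera_params(n);print(n,p)
E
```

```text
{'time': 0.0, 'joint_positions': array([-1.34202826e+00,  3.42710423e-01,  1.52501617e+00, -2.16900748e-06,
        1.27537613e+00, -1.46006155e-01]), 'dq': array([ 1.64250116e-04, -7.50479175e-04,  7.03298174e-04,  3.68454821e-04,
        7.48951253e-04, -7.65733577e-05]), 'tau': array([ 7.40061532e-04, -4.31245816e+01, -2.44218886e+01,  7.17497477e-02,
        5.57788624e-02, -1.62716506e-04]), 'tool_pos': array([ 192.10812538, -488.1592059 ,  226.05163505]), 'tcp_rot': array([-3.14137501e+00,  1.49429559e-03, -1.19602131e+00]), 'contact_force': array([0.01540757, 0.02916034, 0.53709284]), 'moment': array([ 0.02813099, -0.03869141,  0.02913111]), 'grip_width': 91.55540050710701}
side {'fx': 362.65714950072226, 'fy': 362.65714950072226, 'cx': 317.60892098812934, 'cy': 199.5850837444853, 'R': array([[ 0.9866529 , -0.16281875,  0.00247094],
       [-0.06569416, -0.41188797, -0.90886334],
       [ 0.14899774,  0.89657033, -0.4170867 ]]), 't': array([-550.93243373,  141.50803358,  750.81776525])}
top {'fx': 429.4684905380053, 'fy': 429.4684905380053, 'cx': 313.8522691647787, 'cy': 195.62341913940074, 'R': array([[ 0.00700511, -0.99968194,  0.02422706],
       [-0.99641715, -0.00902019, -0.08409222],
       [ 0.08428401, -0.02355119, -0.99616341]]), 't': array([ 24.70940875, 592.54171778, 868.80516999])}
```

View pics/side0.png

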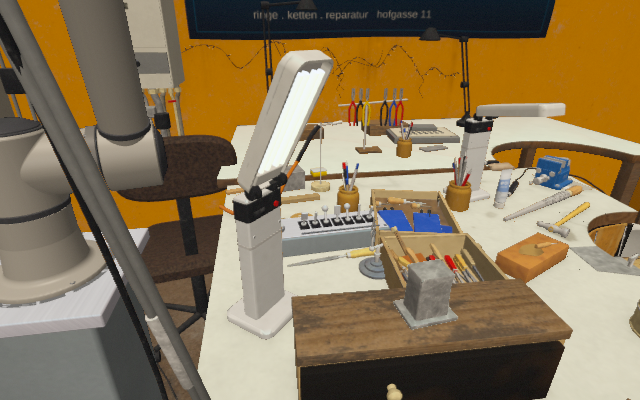

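View pics/top0.png

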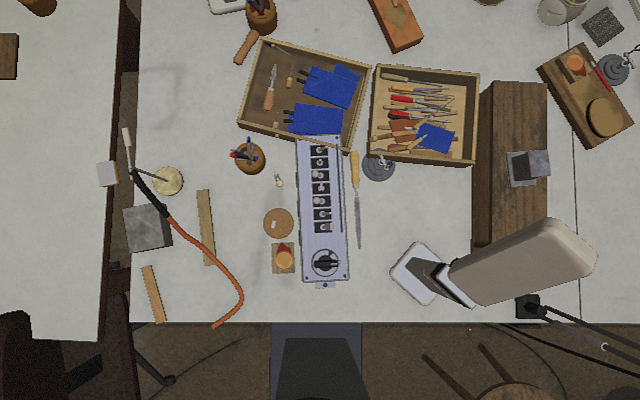

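```bash
python3 - <<'E'
import cv2
a=cv2.imread("pics/top0.png")[125:295,250:400];cv2.imwrite("pics/topc.png",cv2.resize(a,None,fx=3.5,fy=3.5,interpolation=cv2.INTER_CUBIC))
a=cv2.imread("pics/top0.png")[135:238,295:350];cv2.imwrite("pics/topd.png",cv2.resize(a,None,fx=5.8,fy=5.8,interpolation=cv2.INTER_CUBIC))
a=cv2.imread("pics/side0.png")[170:290,270:400];cv2.imwrite("pics/sidec.png",cv2.resize(a,None,fx=5,fy=5,interpolation=cv2.INTER_CUBIC))
E
```

```text
(no output)
```

View pics/topc.png

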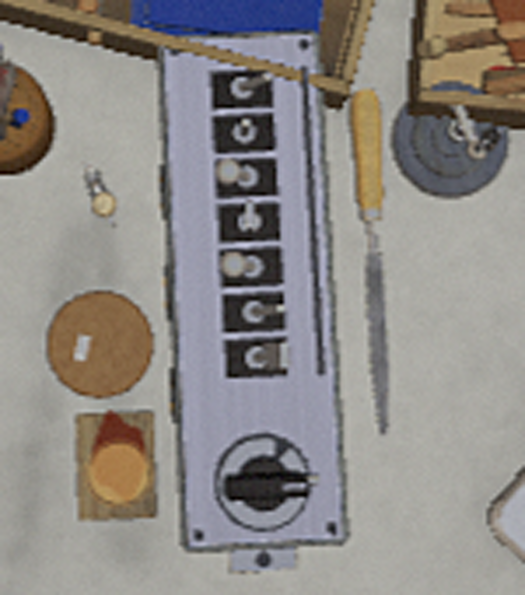

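View pics/topd.png

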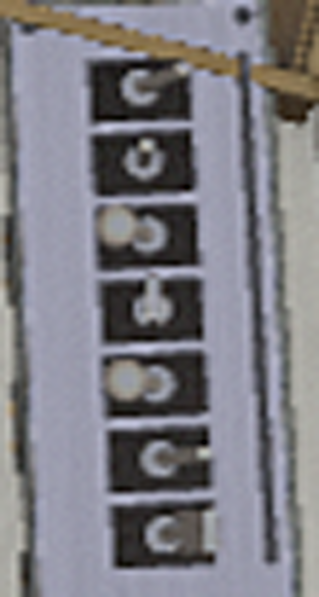

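View pics/sidec.png

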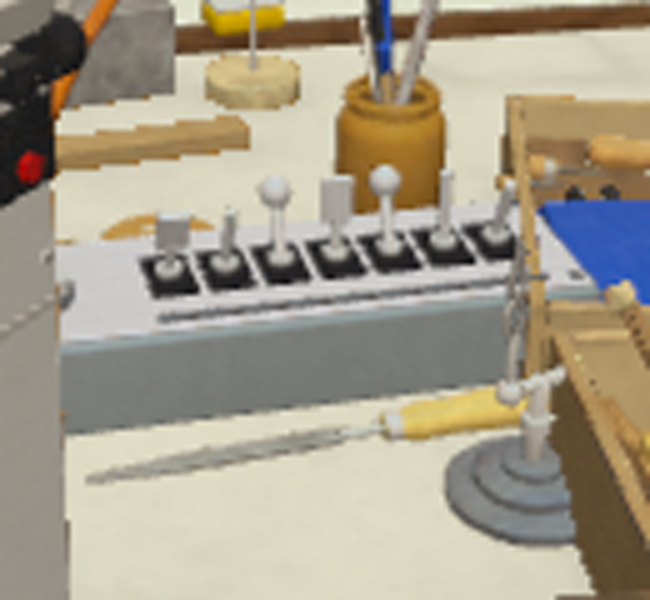

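```bash
cat > h.py <<'E'
import numpy as np
from scipy.optimize import least_squares
from plant import bot
P={n:bot.camera_params(n) for n in("side","top")}
def proj(n,X):
    p=P[n];c=np.atleast_2d(X)@np.array(p["R"]).T+p["t"]
    return np.c_[p["fx"]*c[:,0]/c[:,2]+p["cx"],p["fy"]*c[:,1]/c[:,2]+p["cy"]]
def box(q,X):
    x,y,a=q;X=np.atleast_2d(X).astype(float);c,s=np.cos(a),np.sin(a)
    return np.c_[x+c*X[:,0]-s*X[:,1],y+s*X[:,0]+c*X[:,1],X[:,2]]
Y=np.arange(115,-42,-26.)
E
python3 - <<'E'
from h import *
px=np.array([(242,88),(246,131),(249,176),(250,220),(252,265),(255,311),(258,356)])/3.5+[250,125]-.36
# side crop: collars
sx=np.array([(497,240),(442,245),(386,252),(335,260),(280,264),(225,270),(170,268)])/5+[270,170]-.4
B=np.c_[0*Y,Y,0*Y+54]
f=lambda q:np.r_[(proj("top",box(q,B))-px).ravel(),0.7*(proj("side",box(q,B))-sx).ravel()]
for m in ("both","top"):
    g=(lambda q:f(q)[:14]) if m=="top" else f
    s=least_squares(g,[550,0,-1.57],x_scale=[100,100,1]);q=s.x;print(m,q,np.abs(s.fun).reshape(-1,2).round(1).tolist())
print("base top")
for n,(sc,ox,oy) in dict(top=(5.8,295,135),side=(5,270,170)).items():
    for a in(-.4,0,.4):
        L=30
        T=np.c_[L*np.sin(a)+0*Y,Y,55+L*np.cos(a)+0*Y]
        print(n,a,((proj(n,box(q,T))-[ox,oy]+.4)*sc).round().tolist())
print("knob",((proj("top",box(q,[[0,-112,92],[23,-112,92],[-23,-112,92]]))-[250,125]+.36)*3.5).round())
print("corn",((proj("top",box(q,[[48,150,50],[-48,150,50],[48,-150,50],[-48,-150,50]]))-[250,125]+.36)*3.5).round())
E
```

```text
both [568.78577443  12.97296645  -1.51124863] [[0.5, 0.1], [0.0, 0.3], [0.1, 0.1], [0.3, 0.3], [0.4, 0.3], [0.2, 0.1], [0.1, 0.2], [0.1, 0.8], [0.4, 0.7], [0.7, 0.9], [0.2, 1.3], [0.2, 1.0], [0.1, 1.0], [0.1, 0.1]]
top [569.16221438  13.33994993  -1.51045917] [[0.3, 0.3], [0.2, 0.1], [0.3, 0.1], [0.1, 0.2], [0.2, 0.1], [0.1, 0.1], [0.1, 0.0]]
base top
top -0.4 [[110.0, 72.0], [114.0, 148.0], [119.0, 224.0], [123.0, 301.0], [127.0, 378.0], [131.0, 455.0], [135.0, 533.0]]
top 0 [[145.0, 69.0], [149.0, 145.0], [154.0, 221.0], [158.0, 298.0], [162.0, 375.0], [166.0, 453.0], [171.0, 531.0]]
top 0.4 [[179.0, 69.0], [184.0, 144.0], [188.0, 221.0], [192.0, 297.0], [196.0, 374.0], [201.0, 452.0], [205.0, 529.0]]
side -0.4 [[493.0, 168.0], [440.0, 173.0], [386.0, 178.0], [332.0, 184.0], [277.0, 189.0], [221.0, 194.0], [165.0, 200.0]]
side 0 [[502.0, 174.0], [449.0, 179.0], [394.0, 184.0], [339.0, 190.0], [283.0, 195.0], [227.0, 201.0], [169.0, 206.0]]
side 0.4 [[511.0, 189.0], [457.0, 195.0], [402.0, 200.0], [346.0, 206.0], [290.0, 211.0], [232.0, 217.0], [174.0, 223.0]]
knob [[268. 486.]
 [310. 484.]
 [226. 489.]]
corn [[321.  25.]
 [157.  33.]
 [352. 543.]
 [184. 553.]]
```

```bash
python3 - <<'E'
from h import *
import cv2
q=[568.9,13.1,-1.511]
def unproj(n,u,z):
    p=P[n];R=np.array(p["R"]);d=R.T@[(u[0]-p["cx"])/p["fx"],(u[1]-p["cy"])/p["fy"],1];c=-R.T@p["t"]
    return c+d*(z-c[2])/d[2]
def tob(X):
    c,s=np.cos(q[2]),np.sin(q[2]);d=X[:2]-q[:2];return (c*d[0]+s*d[1],-s*d[0]+c*d[1])
for nm,u,z in [("pot rim topleft",(235,155),75),("pot rim right",(265,155),75),("third foot",(378,166),5),("dish",(283,257),28),("tin",(278,222),23),("clamp",(279,181),10),("file tip",(359,247),4),("file handle end",(355,152),10),("lampbase left",(392,278),10),("lampbase top",(415,240),10),
 ("tray corner near R",(343,150),50),("tray corner near L",(237,122),50),("traySE",(371,157),50)]:
    print(nm,np.round(tob(unproj("top",u,z)),0))
# draw boxes
t=cv2.imread("pics/top0.png");s=cv2.imread("pics/side0.png")
for n,im in(("top",t),("side",s)):
    for c,col in(([-110,60],(0,0,255)),):pass
print("side pot base/px", [proj("side",box(q,[[x,y,z]])).round().tolist() for x,y,z in [(-95,70,0),(-95,70,75),(-95,70,143)]])
a=s[150:240,320:480];cv2.imwrite("pics/sidep.png",cv2.resize(a,None,fx=4.5,fy=4.5,interpolation=cv2.INTER_CUBIC))
E
```

```text
pot rim topleft [-167.  108.]
pot rim right [-108.  105.]
third foot [127.  83.]
dish [-85. -98.]
tin [-92. -26.]
clamp [-87.  60.]
file tip [ 75. -88.]
file handle end [ 78. 115.]
lampbase left [ 140. -155.]
lampbase top [194. -79.]
tray corner near R [ 49. 113.]
tray corner near L [-164.  181.]
traySE [105.  95.]
side pot base/px [[[339.0, 220.0]], [[340.0, 194.0]], [[340.0, 168.0]]]
```

View pics/sidep.png

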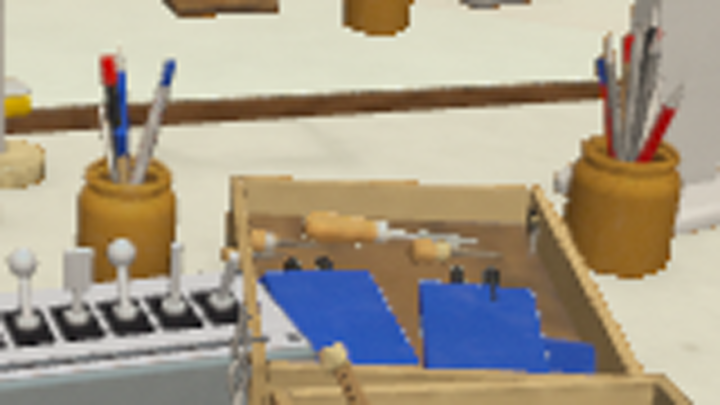

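```bash
cat >> h.py <<'E'
q=[568.9,13.1,-1.511]
def ray(n,u):
    p=P[n];R=np.array(p["R"]);d=R.T@[(u[0]-p["cx"])/p["fx"],(u[1]-p["cy"])/p["fy"],1];return -R.T@p["t"],d/np.linalg.norm(d)
def tri(a,b):
    c1,d1=ray("top",a);c2,d2=ray("side",b)
    A=np.c_[d1,-d2];k=np.linalg.lstsq(A,c2-c1,rcond=None)[0]
    X,Y_=c1+k[0]*d1,c2+k[1]*d2;return ((X+Y_)/2).round(),np.linalg.norm(X-Y_).round()
E
python3 - <<'E'
from h import *
import cv2
t=cv2.imread("pics/top0.png")[200:330,370:620];cv2.imwrite("pics/tl.png",cv2.resize(t,None,fx=3,fy=3))
t=cv2.imread("pics/side0.png")[30:350,200:360];cv2.imwrite("pics/sl.png",cv2.resize(t,None,fx=1.8,fy=1.8))
c=lambda n:-np.array(P[n]["R"]).T@P[n]["t"]
print(c("top"),c("side"))
E
```

```text
[517.01925223  50.50778348 914.70143885] [ 441.00518562 -704.57760088  443.1288947 ]
```

View pics/tl.png

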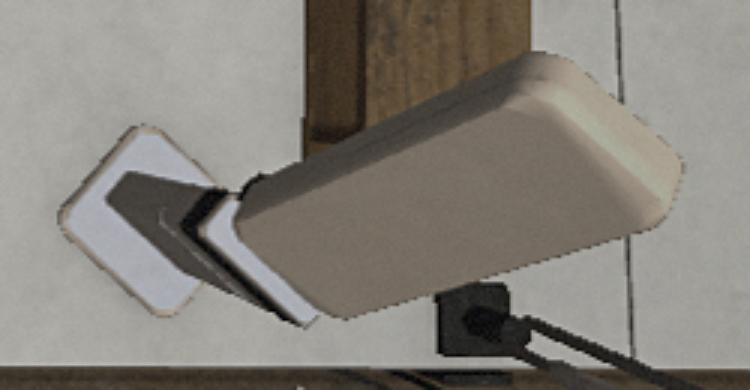

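View pics/sl.png

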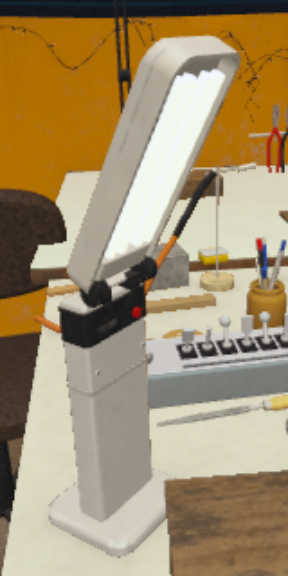

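```bash
python3 - <<'E'
from h import *
for a,b in [((548,218),(332,63)),((590,277),(283,55)),((485,306),(239,183)),((452,262),(283,174)),((392,278),(284,318))]:print(tri(a,b))
E
```

```text
(array([ 536., -240.,  410.]), np.float64(0.0))
(array([ 470., -280.,  422.]), np.float64(5.0))
(array([ 408., -227.,  255.]), np.float64(4.0))
(array([ 473., -181.,  247.]), np.float64(2.0))
(array([ 441., -152.,  -59.]), np.float64(52.0))
```

```bash
python3 -m inch '[[[-0.61,-0.07,-0.77,0,0,0,0],[-0.61,-0.07,-0.77,0,0,0,0],[-0.61,-0.07,-0.77,0,0,0,0],[-0.61,-0.07,-0.77,0,0,0,0],[-0.78,-0.73,-0.77,0,0,0.4,0],[-0.78,-0.73,-0.77,0,0,0.4,0],[-0.78,-0.73,-0.77,0,0,0.4,0],[-0.78,-0.73,-0.77,0,0,0.4,0],[-0.78,-0.73,-0.77,0,0,0.4,0],[-0.78,-0.73,-0.77,0,0,0.4,0]]]'
```

```text
time: 1.35
tool_pos: [270.4, -290.6, 380.3]
tcp_rot: [3.141, 0.0, -1.511]
contact_force: [-0.0, -0.2, -0.1]
grip_width: 45.8
```

```bash
python3 -m inch '[[[-0.92,-0.56,0,0,0,0,0],[-0.92,-0.56,0,0,0,0,0],[-0.92,-0.56,0,0,0,0,0],[-0.92,-0.56,0,0,0,0,0],[-0.98,-0.9,0,0,0,0,0],[-0.98,-0.9,0,0,0,0,0],[-0.98,-0.9,0,0,0,0,0],[-0.98,-0.9,0,0,0,0,0],[-0.98,-0.9,0,0,0,0,0],[-0.98,-0.9,0,0,0,0,0]]]'
```

```text
time: 2.6
tool_pos: [438.3, -83.7, 381.1]
tcp_rot: [-3.141, -0.0, -1.511]
contact_force: [-0.1, 0.4, 0.1]
grip_width: 45.7
```

```bash
python3 -m inch '[[[-0.49,-0.7,0.2,0,0,0,0],[-0.49,-0.7,0.2,0,0,0,0],[-0.49,-0.7,0.2,0,0,0,0],[-0.49,-0.995,1,0,0,0,0],[-0.49,-0.995,1,0,0,0,0],[-0.49,-0.995,1,0,0,0,0],[-0.49,-0.995,1,0,0,0,0],[-0.49,-0.995,1,0,0,0,0],[-0.49,-0.995,1,0,0,0,0],[-0.49,-0.995,1,0,0,0,0]]]'; cat >> h.py <<'E'
import cv2
def snap(nm,top=(300,130,360,240,8),side=(270,150,400,270,5)):
    for n,(x0,y0,x1,y1,s) in(("top",top),("side",side)):
        im=bot.capture(n)[:,:,::-1];cv2.imwrite(f"pics/{nm}_{n}_full.png",im);cv2.imwrite(f"pics/{nm}_{n}.png",cv2.resize(im[y0:y1,x0:x1],None,fx=s,fy=s,interpolation=cv2.INTER_CUBIC)[:600,:800])
def where():
    o=bot.get_obs();t=o["tool_pos"];c,s=np.cos(q[2]),np.sin(q[2]);d=t[:2]-q[:2]
    print("box",np.round([c*d[0]+s*d[1],-s*d[0]+c*d[1],t[2]],1),"yaw",o["tcp_rot"][2].round(3),"F",o["contact_force"].round(1),"t",o["time"])
E
python3 - <<'E'
from h import *
where();snap("a")
E
```

```text
time: 3.85
tool_pos: [631.9, 26.4, 182.8]
tcp_rot: [-3.138, -0.001, -1.51]
contact_force: [-0.3, 0.0, -0.1]
grip_width: 45.7
box [ -9.5  63.6 182.8] yaw -1.51 F [-0.3  0.  -0.1] t 3.85
```

View pics/a_side_full.png

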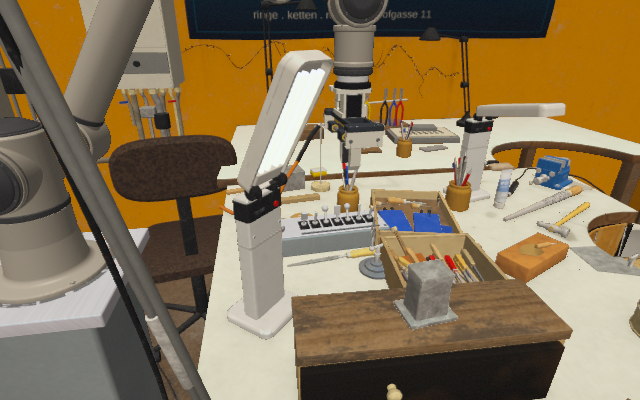

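View pics/a_side.png

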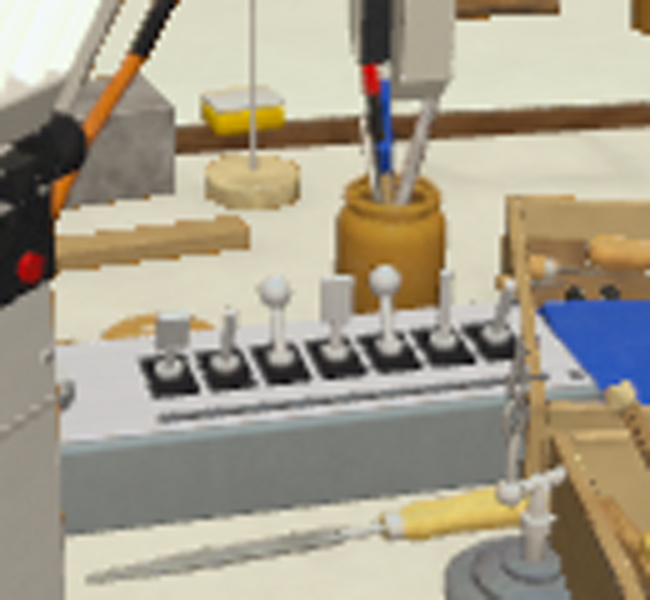

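```bash
python3 - <<'E'
from h import *
Q=box(q,[[x-9.5,63.6+y,182.8] for x in(23,42,-23,-42) for y in(-9.5,9.5)])
print(((proj("side",Q)-[270,150]+.4)*5).round().tolist())
E
```

```text
[[392.0, 93.0], [434.0, 89.0], [405.0, 108.0], [449.0, 104.0], [361.0, 59.0], [402.0, 56.0], [350.0, 46.0], [390.0, 43.0]]
```

View pics/a_top_full.png

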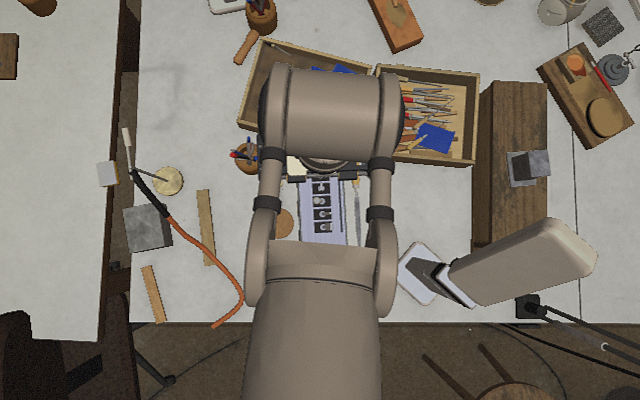

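```bash
python3 -m inch '[[[0,0,0.3,0,0,0,0],[0,0,0.45,0,0,0,0],[0,0,0.5,0,0,0,0],[0,0,0.5,0,0,0,0],[0.05,0,0.5,0,0,0,0],[0.1,0,0.5,0,0,0,0],[0.14,0,0.5,0,0,0,0],[0.17,0,0.5,0,0,0,0],[0.17,0,0.5,0,0,0,0],[0.17,0,0.5,0,0,0,0]]]'; python3 - <<'E'
from h import *
where();snap("b")
E
```

```text
time: 5.2
tool_pos: [633.5, -7.7, 80.6]
tcp_rot: [3.141, -0.001, -1.51]
contact_force: [0.5, 0.5, 0.1]
grip_width: 45.6
box [24.6 63.2 80.6] yaw -1.51 F [0.5 0.5 0.1] t 5.2
```

View pics/b_side.png

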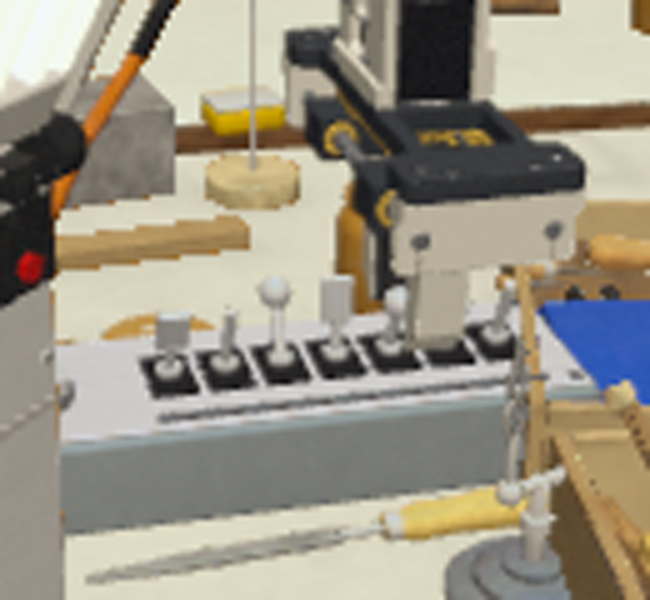

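```bash
python3 -m inch '[[[-0.08,0,0,0,0,0,0],[-0.08,0,-0.2,0,0,0,0],[-0.12,0,-0.25,0,0,0,0],[-0.17,0.2,-0.25,0,0,0,0],[-0.17,0.26,-0.25,0,0,0,0],[-0.17,0.26,-0.25,0,0,0,0],[-0.17,0.26,-0.1,0,0,0,0],[-0.17,0.26,0,0,0,0,0],[-0.17,0.26,0,0,0,0,0],[-0.17,0.26,0,0,0,0,0]]]'; python3 - <<'E'
from h import *
where();snap("c")
E
```

```text
time: 6.55
tool_pos: [580.6, 23.2, 81.3]
tcp_rot: [-3.14, -0.0, -1.51]
contact_force: [0.9, 0.6, 0.2]
grip_width: 45.9
box [-9.4 12.3 81.3] yaw -1.51 F [0.9 0.6 0.2] t 6.55
```

View pics/c_side.png

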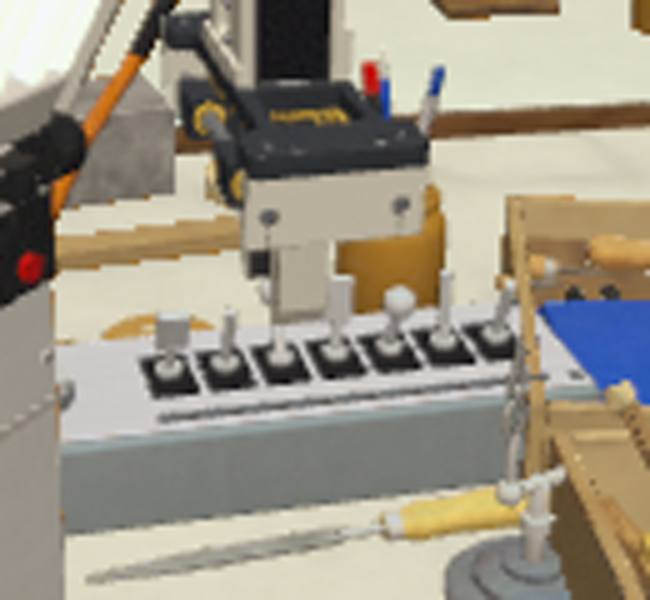

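```bash
python3 -m inch '[[[0.06,0,0,0,0,0,0],[0.12,0,0,0,0,0,0],[0.17,0,0,0,0,0,0],[0.17,0,0,0,0,0,0],[0.17,0,0,0,0,0,0],[0.09,0,0,0,0,0,0],[0.09,0,-0.2,0,0,0,0],[0.09,0,-0.25,0,0,0,0],[0.05,-0.125,-0.25,0,0,0,0],[0.05,-0.125,-0.25,0,0,0,0]]]'; python3 - <<'E'
from h import *
where();snap("d")
E
```

```text
time: 7.9
tool_pos: [605.6, 15.6, 130.1]
tcp_rot: [-3.141, -0.0, -1.509]
contact_force: [-0.2, -0.7, -0.2]
grip_width: 46.3
box [ -0.3  36.8 130.1] yaw -1.509 F [-0.2 -0.7 -0.2] t 7.9
```

View pics/d_side.png

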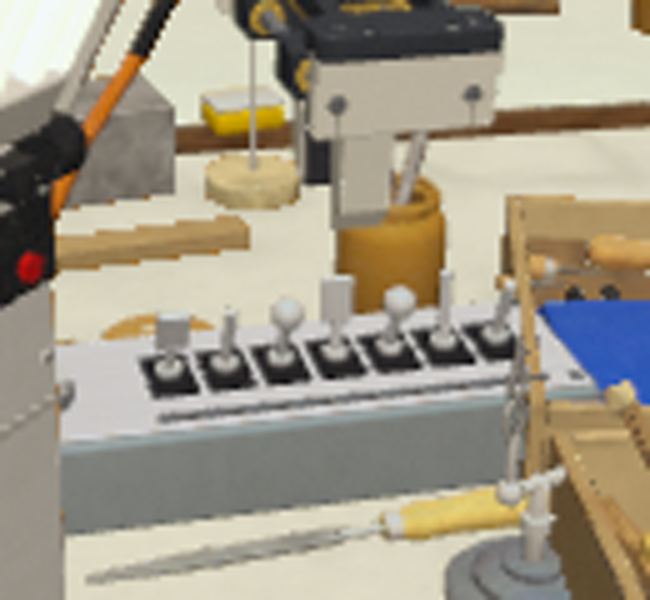

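```bash
python3 -m inch '[[[0,0,0.2,0,0,0,0],[0,0,0.25,0,0,0,0],[0,0,0.25,0,0,0,0],[-0.06,0,0.25,0,0,0,0],[-0.12,0,0.25,0,0,0,0],[-0.135,0,0.25,0,0,0,0],[-0.135,0,0.25,0,0,0,0],[-0.07,0,0.25,0,0,0,0],[-0.07,0,0.1,0,0,0,0],[-0.07,0,0,0,0,0,0]]]'; python3 - <<'E'
from h import *
where();snap("e")
E
python3 -m inch '[[[0,0,0,0,0,0,0],[0.1,0.39,0,0,0,0,0],[0.1,0.39,0,0,0,0,0],[0.1,0.39,0,0,0,0,0],[0.1,0.39,0.1,0,0,0,0],[0.1,0.39,0.2,0,0,0,0],[0.1,0.39,0.25,0,0,0,0],[0.1,0.39,0.25,0,0,0,0],[0.1,0.39,0.25,0,0,0,0],[0.1,0.39,0.25,0,0,0,0]]]'; python3 - <<'E'
from h import *
where();snap("f")
E
```

```text
time: 9.25
tool_pos: [604.7, 27.3, 131.7]
tcp_rot: [-3.141, -0.0, -1.511]
contact_force: [0.4, 0.7, 0.7]
grip_width: 46.1
box [-12.1  36.6 131.7] yaw -1.511 F [0.4 0.7 0.7] t 9.25
time: 10.6
tool_pos: [528.1, 4.1, 81.4]
tcp_rot: [-3.14, -0.0, -1.51]
contact_force: [-0.3, 0.6, 0.3]
grip_width: 45.9
box [  6.5 -41.2  81.4] yaw -1.51 F [-0.3  0.6  0.3] t 10.6
```

View pics/e_side.png

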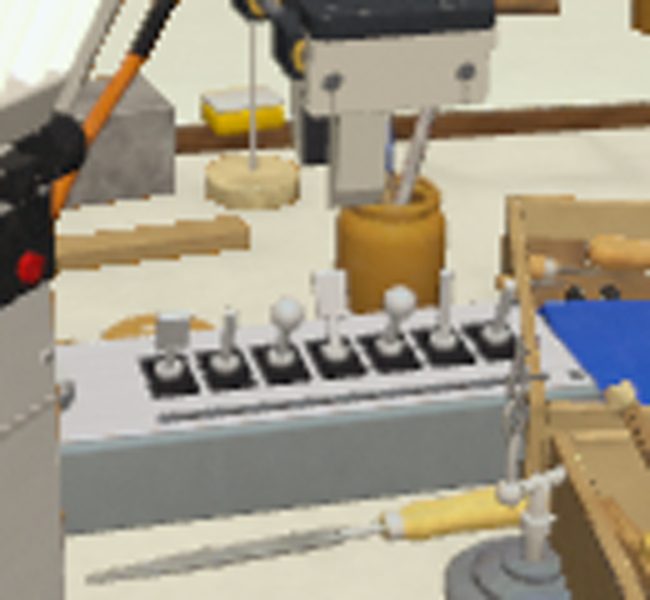

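View pics/f_side.png

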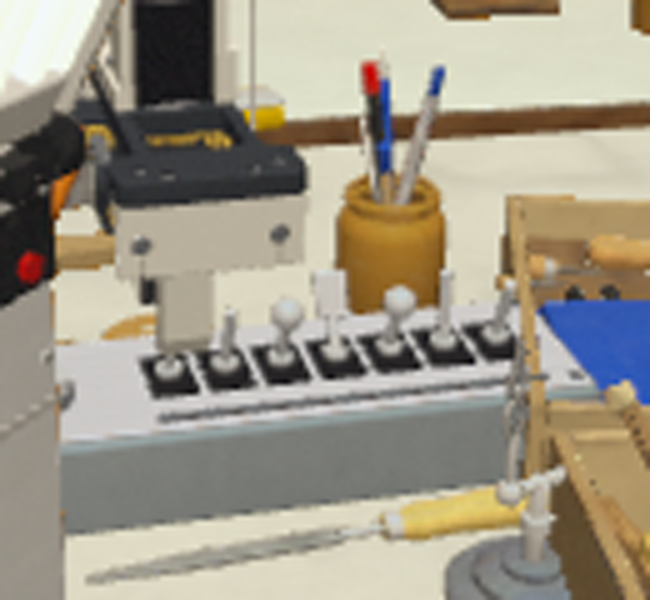

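```bash
python3 -m inch '[[[-0.06,0,0,0,0,0,0],[-0.12,0,0,0,0,0,0],[-0.165,0,0,0,0,0,0],[-0.165,0,0,0,0,0,0],[-0.165,0,0,0,0,0,0],[-0.1,0,0,0,0,0,0],[-0.1,0,-0.15,0,0,0,0],[-0.1,0,-0.3,0,0,0,0],[-0.1,0,-0.3,0,0,0,0],[-0.1,0,-0.3,0,0,0,0]]]'; python3 - <<'E'
from h import *
where();snap("g")
E
```

```text
time: 11.95
tool_pos: [525.9, 23.5, 140.0]
tcp_rot: [3.14, 0.0, -1.511]
contact_force: [-0.1, 0.3, -0.2]
grip_width: 45.9
box [-12.9 -42.3 140. ] yaw -1.511 F [-0.1  0.3 -0.2] t 11.95
```

View pics/g_side.png

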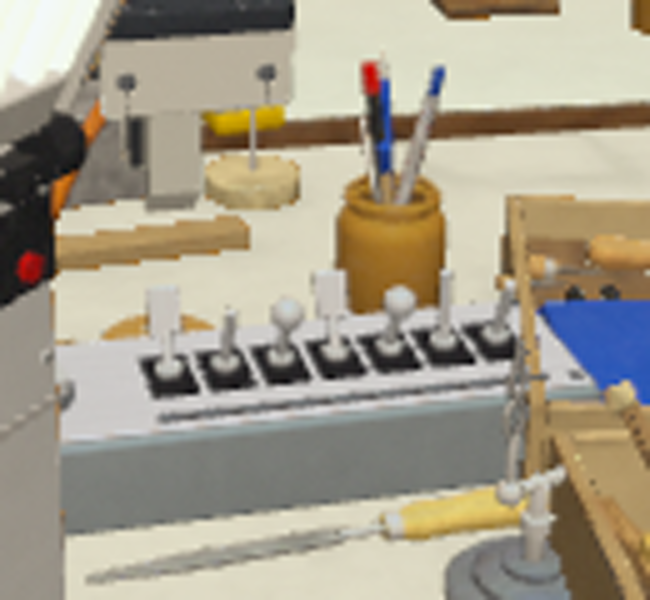

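View pics/g_top_full.png

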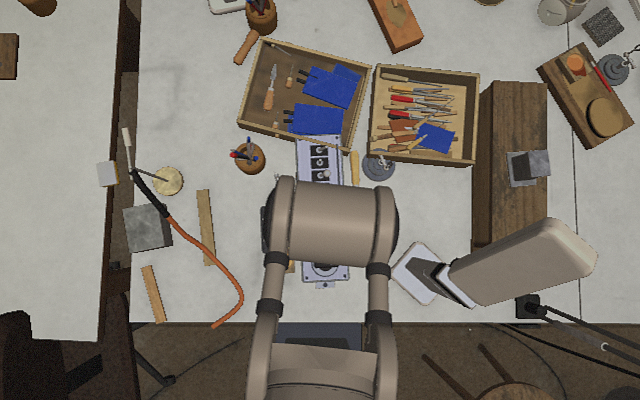

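```bash
python3 -m inch '[[[0.065,0.35,0,0,0,-1,0],[0.065,0.35,0,0,0,-1,0],[0.065,0.35,0,0,0,-1,0],[0.065,0.35,0,0,0,-1,0],[0.065,0.35,0,0,0,-1,0],[0.065,0.35,0,0,0,-1,0],[0.065,0.35,0,0,0,-1,0],[0.065,0.35,0,0,0,-1,0],[0.065,0.35,0,0,0,-1,0],[0.065,0.35,0,0,0,-1,0]]]'
python3 -m inch '[[[0,0,0,0,0,-1,0],[0,0,0,0,0,-1,0],[0,0,0,0,0,-1,0],[0,0,0,0,0,-1,0],[0,0,0,0,0,-1,0],[0,0,0,0,0,-1,0],[0,0,0,0,0,-1,0],[0,0,0,0,0,-1,0],[0,0,0,0,0,-1,0],[0,0,0,0,0,-1,0]]]'
python3 - <<'E'
from h import *
where();snap("k",side=(200,150,330,270,5))
E
```

```text
time: 13.3
tool_pos: [457.3, 6.9, 140.7]
tcp_rot: [3.142, -0.0, -0.725]
contact_force: [-0.6, -0.5, 0.2]
grip_width: 46.1
time: 14.55
tool_pos: [457.3, 6.9, 140.7]
tcp_rot: [3.142, -0.0, 0.06]
contact_force: [0.1, -0.3, -0.1]
grip_width: 46.0
box [  -0.5 -111.7  140.7] yaw 0.06 F [ 0.1 -0.3 -0.1] t 14.55
```

View pics/k_side_full.png

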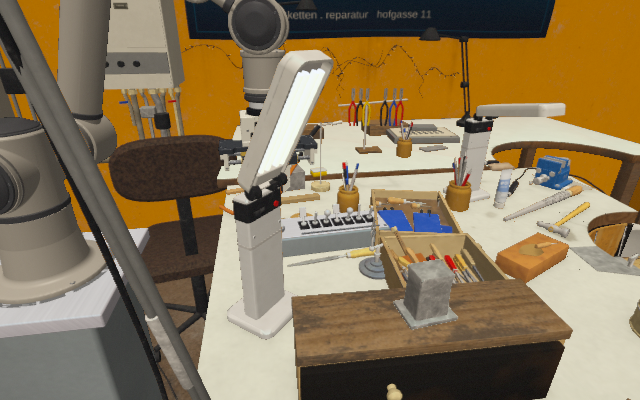

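View pics/k_top_full.png

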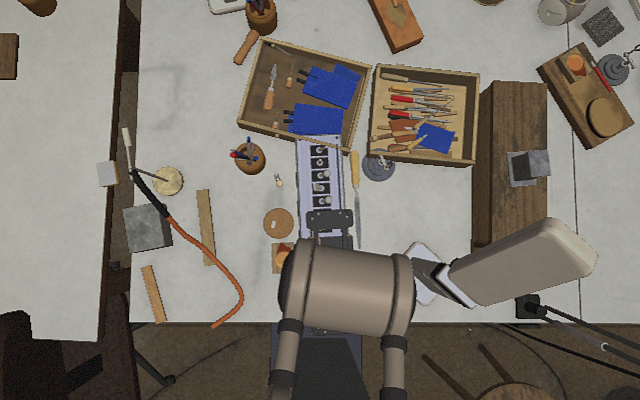

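```bash
python3 -m inch '[[[0,0,0.2,0,0,0,0],[0,0,0.32,0,0,0,0],[0,0,0.36,0,0,0,0],[0,0,0.36,0,0,0,0],[0,0,0.36,0,0,0,0.3],[0,0,0.36,0,0,0,0.5],[0,0,0.36,0,0,0,0.6],[0,0,0.36,0,0,0,0.6],[0,0,0.36,0,0,0,0.6],[0,0,0.36,0,0,0,0.6]]]'
python3 - <<'E'
from h import *
where();snap("l",side=(200,100,330,220,5))
E
```

```text
time: 15.9
tool_pos: [457.3, 6.9, 68.7]
tcp_rot: [3.142, 0.0, 0.061]
contact_force: [-0.5, 0.3, -0.5]
grip_width: 18.5
box [  -0.5 -111.7   68.7] yaw 0.061 F [-0.5  0.3 -0.5] t 15.9
```

View pics/l_top_full.png

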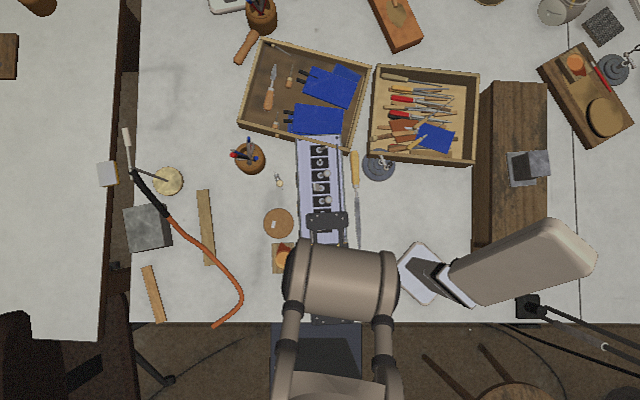

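Opening 18.5 mm, no contact: the bar is centred within about 2.7 mm. Closing.

```bash
python3 -m inch '[[[0,0,0,0,0,0,0.7],[0,0,0,0,0,0,0.75],[0,0,0,0,0,0,0.8],[0,0,0,0,0,0,1],[0,0,0,0,0,0,1],[0,0,0,0,0,0,1],[0,0,0,0,0,0,1],[0,0,0,0,0,0,1],[0,0,0,0,0,0,1],[0,0,0,0,0,0,1]]]'
python3 - <<'E'
from h import *
where();print(bot.get_obs()["moment"])
E
```

```text
time: 17.25
tool_pos: [457.1, 6.9, 68.7]
tcp_rot: [3.142, 0.0, 0.061]
contact_force: [-2.9, -0.1, 2.1]
grip_width: 12.9
box [  -0.5 -111.9   68.7] yaw 0.061 F [-2.9 -0.1  2.1] t 17.25
[-0.10413571  0.44998088  0.04442495]
```

```bash
python3 -m inch '[[[0,0,-0.01,0,0,0,1],[0,0,-0.02,0,0,0,1],[0,0,-0.03,0,0,0,1],[0,0,-0.04,0,0,0,1],[0,0,-0.05,0,0,0,1],[0,0,-0.055,0,0,0,1],[0,0,-0.055,0,0,0,1],[0,0,-0.055,0,0,0,1],[0,0,-0.055,0,0,0,1],[0,0,-0.055,0,0,0,1]]]'
python3 - <<'E'
from h import *
where();print(bot.get_obs()["moment"],bot.get_obs()["grip_width"])
E
```

```text
time: 18.5
tool_pos: [457.1, 6.9, 79.6]
tcp_rot: [3.142, 0.0, 0.061]
contact_force: [-3.1, -1.3, -7.8]
grip_width: 13.0
box [  -0.5 -111.9   79.6] yaw 0.061 F [-3.1 -1.3 -7.8] t 18.5
[-0.21490458  0.40103998  0.00936566] 13.006867316437884
```

```bash
python3 -m inch '[[[0,0,0,0,0,-0.1,1],[0,0,0,0,0,-0.22,1],[0,0,0,0,0,-0.34,1],[0,0,0,0,0,-0.46,1],[0,0,0,0,0,-0.58,1],[0,0,0,0,0,-0.7,1],[0,0,0,0,0,-0.82,1],[0,0,0,0,0,-0.94,1],[0,0,0,0,0,-1,1],[0,0,0,0,0,-1,1]]]'
python3 - <<'E'
from h import *
where();print(bot.get_obs()["moment"],bot.get_obs()["grip_width"])
E
```

```text
time: 19.75
tool_pos: [458.3, 7.4, 79.9]
tcp_rot: [3.14, -0.002, 0.845]
contact_force: [1.8, 4.0, -8.0]
grip_width: 12.7
box [  -0.9 -110.7   79.9] yaw 0.845 F [ 1.8  4.  -8. ] t 19.75
[ 0.88717923 -0.3962428  -0.00333189] 12.70876917343781
```

```bash
python3 -m inch '[[[0,0,0,0,0,-0.1,1],[0,0,0,0,0,-0.2,1],[0,0,0,0,0,-0.28,1],[0,0,0,0,0,-0.335,1],[0,0,0,0,0,-0.335,1],[0,0,0,0,0,-0.335,1],[0,0,0.015,0,0,-0.335,1],[0,0,0.03,0,0,-0.335,1],[0,0,0.03,0,0,-0.335,1],[0,0,0.03,0,0,-0.335,1]]]'
python3 - <<'E'
from h import *
where();print(bot.get_obs()["moment"],bot.get_obs()["grip_width"]);snap("m",top=(280,200,380,300,6))
E
```

```text
time: 21.0
tool_pos: [458.6, 7.8, 74.1]
tcp_rot: [3.14, -0.002, 1.107]
contact_force: [2.2, 6.0, -5.8]
grip_width: 12.4
box [  -1.3 -110.4   74.1] yaw 1.107 F [ 2.2  6.  -5.8] t 21.0
[ 1.28471711 -0.57732965 -0.02143089] 12.426656842167064
```

View pics/m_top.png

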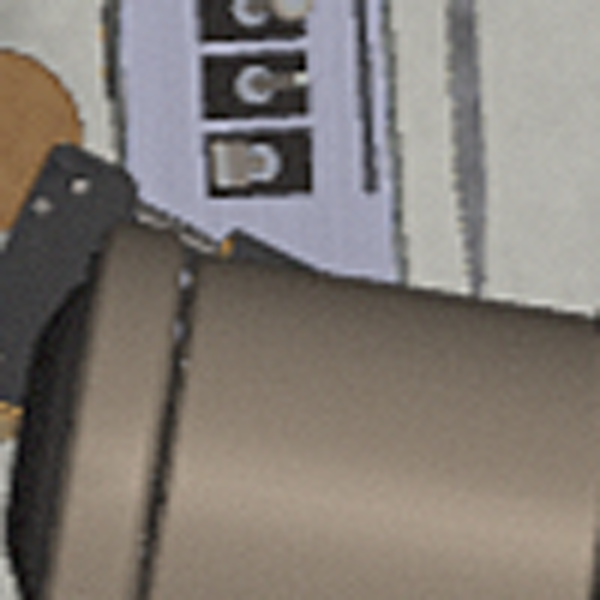

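```bash
python3 -m inch '[[[0.004,0,0,0,0,0,1],[0.008,0,0,0,0,0,1],[0.008,0,0.01,0,0,0,1],[0.008,0,0.02,0,0,0,1],[0.008,0,0.027,0,0,0,1],[0.008,0,0.027,0,0,0,1],[0.008,0,0.027,0,0,0,1],[0.008,0,0.027,0,0,0,1],[0.008,0,0.027,0,0,0,1],[0.008,0,0.027,0,0,0,1]]]'
python3 - <<'E'
from h import *
where();print(bot.get_obs()["moment"],bot.get_obs()["grip_width"])
E
```

```text
time: 22.35
tool_pos: [458.6, 8.0, 68.6]
tcp_rot: [3.14, -0.0, 1.109]
contact_force: [1.8, -4.4, 4.6]
grip_width: 13.1
box [  -1.5 -110.4   68.6] yaw 1.109 F [ 1.8 -4.4  4.6] t 22.35
[-0.68020099 -0.51684169 -0.04662698] 13.076735684872718
```

```bash
python3 -m inch '[[[0,0,0,0,0,0,0.7],[0,0,0,0,0,0,0.5],[0,0,0,0,0,0,0.2],[0,0,0,0,0,0,0],[0,0,0,0,0,0,0],[0,0,-0.1,0,0,0,0],[0,0,-0.3,0,0,0,0],[0,0,-0.6,0,0,0,0],[0,0,-0.9,0,0,0,0],[0,0,-1,0,0,0,0]]]'
python3 - <<'E'
from h import *
where();print(proj("top",box(q,[[0,-112,92]])))
E
```

```text
time: 23.6
tool_pos: [459.2, 8.2, 272.2]
tcp_rot: [3.135, -0.002, 1.109]
contact_force: [0.2, -0.3, -0.7]
grip_width: 45.5
box [  -1.7 -109.8  272.2] yaw 1.109 F [ 0.2 -0.3 -0.7] t 23.6
[[326.35167134 263.70625183]]
```

```bash
python3 -m inch '[[[0,0,-0.4,0,0,0,0],[0,0,-0.4,0,0,0,0],[0.72,-0.69,-0.4,0,0,0,0],[0.72,-0.69,-0.4,0,0,0,0],[0.72,-0.69,-0.4,0,0,0,0],[0.72,-0.69,-0.4,0,0,0,0],[0.72,-0.69,-0.4,0,0,0,0],[0.72,-0.69,-0.4,0,0,0,0],[0.72,-0.69,-0.4,0,0,0,0],[0.72,-0.69,-0.4,0,0,0,0]]]'
python3 - <<'E'
from h import *
where();snap("n",top=(290,130,370,290,3.75))
im=cv2.imread("pics/n_top_full.png")[225:295,290:370];cv2.imwrite("pics/n_k.png",cv2.resize(im,None,fx=7,fy=7,interpolation=cv2.INTER_CUBIC))
E
```

```text
time: 24.85
tool_pos: [399.0, 197.9, 348.3]
tcp_rot: [3.142, 0.0, 1.107]
contact_force: [0.1, 0.3, 0.8]
grip_width: 46.2
box [-194.6 -158.5  348.3] yaw 1.107 F [0.1 0.3 0.8] t 24.85
```

View pics/n_top_full.png

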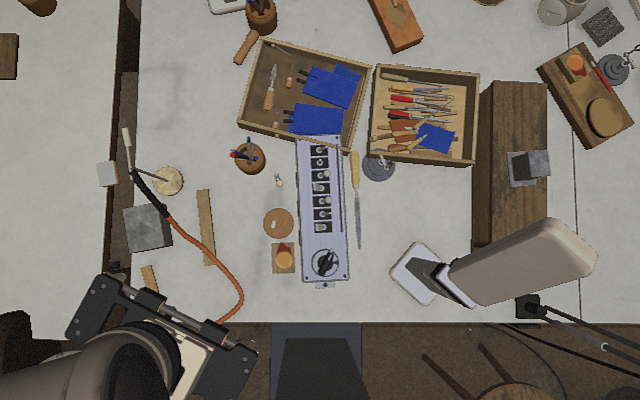

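View pics/n_k.png

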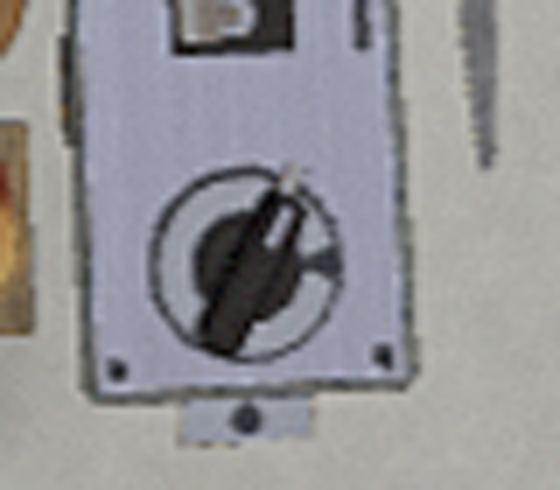

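View pics/n_side.png

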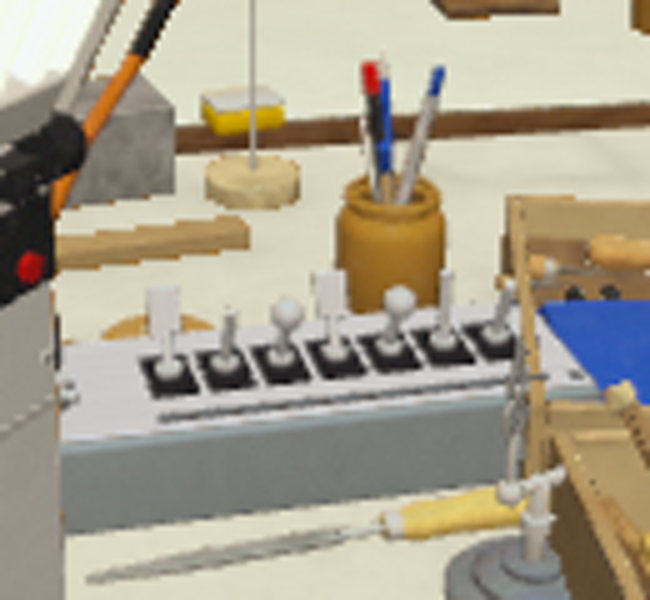

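```bash
python3 - <<'E'
from h import *
for th in(.9,1.05,1.2):
  for l in (0,9):
    e=np.array([np.cos(th),np.sin(th)])*23
    print(th,l,((proj("top",box(q,[[e[0],-112+e[1],92+l],[-e[0],-112-e[1],92+l]]))-[290,225]+.43)*7).round().tolist(),((proj("side",box(q,[[e[0],-112+e[1],92+l],[e[0],-112+e[1],64+l]]))-[270,150]+.4)*5).round().tolist())
im=cv2.imread("pics/n_side_full.png")[205:245,260:310];cv2.imwrite("pics/n_s2.png",cv2.resize(im,None,fx=14,fy=14,interpolation=cv2.INTER_CUBIC))
E
```

```text
0.9 0 [[306.0, 204.0], [208.0, 344.0]] [[53.0, 319.0], [56.0, 376.0]]
0.9 9 [[309.0, 206.0], [210.0, 347.0]] [[53.0, 300.0], [55.0, 358.0]]
1.05 0 [[295.0, 198.0], [219.0, 351.0]] [[57.0, 315.0], [60.0, 373.0]]
1.05 9 [[298.0, 199.0], [221.0, 354.0]] [[56.0, 296.0], [59.0, 354.0]]
1.2 0 [[284.0, 193.0], [231.0, 356.0]] [[59.0, 312.0], [62.0, 369.0]]
1.2 9 [[286.0, 194.0], [233.0, 359.0]] [[59.0, 293.0], [61.0, 351.0]]
```

View pics/n_s2.png

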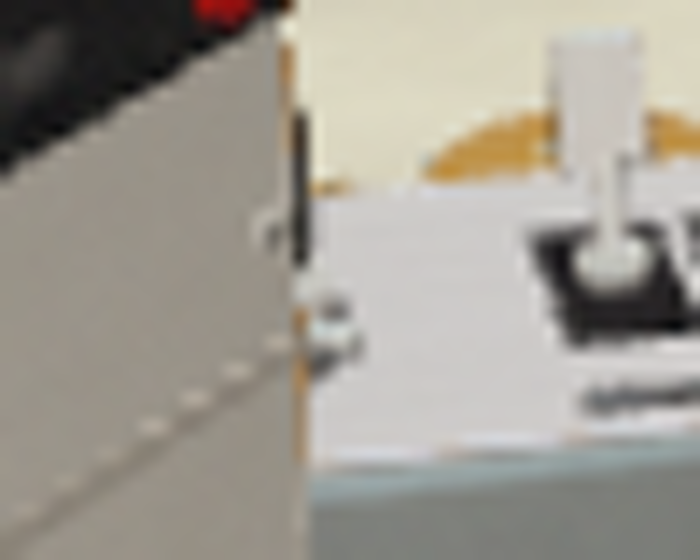

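```bash
python3 - <<'E'
from h import *
a=cv2.imread("pics/top0.png");b=cv2.imread("pics/n_top_full.png")
d=cv2.absdiff(a,b).max(2)>45;d[290:]=0;ys,xs=np.nonzero(d)
import collections
print(collections.Counter(zip((xs//20*20).tolist(),(ys//20*20).tolist())).most_common(20))
print(bot.close_job())
E
```

```text
[((80, 280), 93), ((320, 260), 64), ((300, 180), 60), ((120, 280), 51), ((320, 160), 46), ((300, 260), 45), ((100, 260), 40), ((320, 180), 38), ((300, 160), 36), ((300, 220), 35), ((320, 240), 35), ((320, 220), 34), ((140, 280), 28), ((120, 260), 27), ((80, 260), 25), ((100, 280), 25), ((320, 200), 23), ((300, 200), 21), ((340, 260), 2)]
the job is handed in; nothing more can be done
None
```

The power box is switched over to soldering and I have handed the job in, at about 25 s of the 61 s allowed.

- **Toggles:** I pushed both ball toggles on and both paddles off. One paddle was standing midway at the start. The pictures show all four at their ends.
- **Pins:** All three look as they did at the start, including the second from the far end, which was standing midway.
- **Selector:** With the toggles right, I gripped the knob, lifted it about 11 mm, turned it about 60° anticlockwise, lowered it and let go. In the side picture the bar's edge spans rows 314–370. A seated knob should span 315–373, and one caught on the teeth 296–354. In the top picture the bar lies at about 1.05 rad.
- **Surroundings:** Comparing the first and last top pictures, changes show only on the box and where the arm itself now stands, so the loose things did not move. The highest tool force I read was about 9 N, sampled only at the end of each move. The gripper was clear of everything at hand-in.

No check failed or disagreed. While the knob turned there was a sideways load of up to about 6 N, because the grip was roughly 1.5 mm off the knob's axis. I shifted the tool to relieve it before lowering, though 4–5 N sideways remained until I let go.

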